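Uncover and brush out the sample well of a turbidity meter

ROBOT

A 6-joint arm with a two-finger parallel gripper is mounted at the origin on a cart in front of the work surface, level with it; the furniture and walls round the work are solid. World frame = base frame: x ahead of the robot, y to its left, z up, the work surface at z = 0. Lengths are in m, angles in rad, forces in N, time in s.
With the tool pointing down it reaches from about 0.275 to 0.725 m from the base axis. Payload 15.9 kg.
Tool frame: the origin (TCP) lies at the very end of the fingers, on their centre line; the grasp point (between the pads) lies env.tcp_to_grasp behind it (env.tcp_to_grasp is the distance from the TCP to the grasp point, in m); z points along the fingers, y is the line along which they close (so a half turn about z gives the same grasp; the last joint's range is limited). The gripper opens to 85 mm and grips with 20 to 120 N. Pads are 22 mm wide; open, the fingers measure 114 mm over their backs; the gripper's body (76 mm by 85 mm) begins 54 mm behind the grasp point. The pads swing forward as they close: fully open they stand 13 mm farther back than shut.
Start: joints at [1.251, 0.213, -0.034, 1.323, 0, 1.571], TCP at [0.157, 0.475, 0.231] pointing down, gripper open.
Joint ranges: [-2.98, 2.98], [-0.74, 1.72], [-1.14, 1.35], [-2.1, 2.04], [-1.57, 1.44], [-3.14, 3.14]. Speed limits (rad/s): [1.89, 1.89, 2.39, 2.57, 3.14, 3.14].

INTERFACE

Orientations are given as a unit quaternion [w, x, y, z].
In Python, from cell import state, cams, order, env gives the robot as it stands.
- The arm moves only by the tool jog_arm, never from a script. Its argument "plan" is a list of rows, each a list of 4 numbers: the shift along the tool's x, y, z in cm, then the turn about the tool's z in degrees. In form: [[dx, dy, dz, spin], ...]. A call has 1 to 12 rows; each row shifts and turns the commanded pose from where the row before left it, along the tool's axes as they then stand; what a row does not reach is not made up. A row lasts 1/10 s, in which the tool goes at most 50 mm and 8.59 degrees, less where a joint would pass 70% of its speed; a pose out of reach is approached as far as the arm can. A call with a gripper value outside its range is refused whole. "claw" is the opening in per cent of the stroke, from 0 (shut) to 100 (fully open), set as the call begins (left out, the last holds). The fingers move at their own pace and stop on an object; the grip force is fixed at half the most. Time passes only in rows, so rows that do not move let the fingers close. It gives the time, the measured TCP pose, the force, the opening and the grip force at its end, in the units of the state.
- state(): the state, without advancing time (a new reading comes with each control period).
- cams.get_image(name): name is "scene" or "top" or "wrist"; returns a dict with "color" (400x640x3 uint8, red, green, blue), "range_z" (400x640 float32, m along the optical axis (not along the pixel's ray), 0 where there is no reading), "vertical_fov" (degrees; the focal length in pixels is half the picture's height over the tangent of half this angle, whatever the lens; pixels are square), "cx", "cy" (the principal point, pixels), "dist" ([k1, k2, p1, p2, k3] as OpenCV has them; the pictures are not rectified), "world_from_camera" (4x4, takes a point from camera to world coordinates); the wrist camera has in their place "T_tool_cam" (4x4, takes a point from camera to tool coordinates, whose origin is the TCP and whose axes are the flange's). Camera axes: x right, y down, z forward; pixel columns grow to the right and rows downward; lengths in m; the calibration is good to about 2 mm. A picture is of the moment at which its call begins: read the wrist's pose just before it.
- order.close_job(): hands the job in; it is judged then, once.
The state is a dict: "t": time; "joints": joint angles; "qd": joint speeds; "joint_efforts": joint torques, N m; "eef_pos": TCP position; "tcp_rot": TCP orientation; "ft_force": force on the tool from outside, world axes, zero at the start; "wrist_torque": the same for the moment, N m; "width": finger opening in m; "grasp_force": force on a finger pad.
Only numpy, scipy, OpenCV 4.12 (cv2) and the standard library are available. Lean on these libraries where they do the work, as an engineer would, in place of code of your own. Each camera call takes 0.05 s, during which the arm holds its last target. There are 200 camera calls.

TASK

Get the turbidity meter's sample well ready for the next sample: swing the dust cover on top of the tower all the way aside on its pin, then scrub the well with the brush from the stand cup - two full strokes, each from near the mouth down to the floor of the well, without ramming the floor. Stand the brush back in its cup with its collar seated on the rim, leave the well open, and do not disturb the small fibre-port cover or the other things on the bench.

Things in the scene. Friction and masses are not known exactly. Their poses are not given: they have to be found in the camera images.
- meter: Turbidity meter, fixed to the bench: low white and grey console 190 (x) x 200 (y) mm with a sloping display panel on its -x side. Origin: centre of its underside; +y its left, z up. A round grey tower, 53 mm across, top 118 mm above the bench, holds the sample well; a 44 mm ear at the tower's rear right carries the cover's pin and two 6 mm stop posts. The rest of the meter is under 85 mm high.
- well_mouth (a point): Centre of the sample well's mouth, level with the tower's top. The well is a plain upright round hole, 32 mm bore, 68 mm deep. The axes are the meter's.
- well_floor (a point): Centre of the well's floor, 68 mm below the mouth. z is up.
- dust_cover (a joint): Dust cover: aluminium disc 47 mm across on a 17 mm strap, flat on the tower's top (its upper face 6 mm above it), turning level about an upright pin. Rad: 0 closed over the well, growing counter-clockwise from above to 1.9 at the open stop; starts within 0.15 of closed. Light friction (1 N at the knob), no spring: stays where left. Well clear from 1.0; all the way aside = at or near the stop.
- cover_pin (a point): The upright pin (pivot axis) of the dust cover, at the level of the tower's top; 47 mm from the well's axis, at the meter's rear right. Its screw head reaches 11 mm above this point.
- cover_knob (a point): Top centre of the dust cover's black upright finger knob, 13 mm in diameter, standing 26 mm above the cover's upper face (its top is 31 mm above the tower's top), 58 mm from the pin, on the far side of the disc from the pin. Nothing stands beside the knob at its height.
- brush: The well brush, 160 mm long, 60 g, standing upright, head down, in the stand cup. Origin: the very tip of the brush head (its lowest point); z runs up along the brush to the handle. Bristle head 31 mm across, 60 mm long; the bristles yield freely, only its core, 18 mm across, is solid. Above it a thin wire, a black rubber collar, then the white handle with grey ribs.
- brush_collar (a point): Underside centre of the brush's collar, a flat rubber disc 47 mm across and 4 mm thick, 100 mm above the tip. Below it a taper, 29 mm across at the collar and 21 mm 12 mm lower, centres the brush in the cup's mouth. The collar stays 32 mm clear of the tower when the tip is on the well's floor.
- brush_grip (a point): Point on the brush's axis in the middle of the round handle, 138 mm above the tip. The handle is 16 mm in diameter from 104 to 158 mm above the tip, free all round.
- brush_cup: The brush's stand cup: a plain steel tube, 41 mm outside, 34 mm inside, 112 mm high, on a round weighted foot 72 mm across; 0.6 kg, loose on the bench. Origin: centre of its underside, z up. It may stand to the left or the right of the meter.
- cup_rim (a point): Centre of the cup's mouth, 112 mm above its underside; the brush's collar rests flat on this rim.
- fibre_cover (a joint): Small cover (25 mm disc with a low tab) of the narrow fibre port on the meter's left rear, its top 85 mm above the bench; rad, 0 = closed. To be left closed.
- pipette_pot: Bystander: black pot full of transfer pipettes, 80 mm across, 165 mm high, loose; stands on the other side of the meter from the brush cup. Origin: centre of its underside.
- tube_rack: Bystander: rack of capped tubes, 54 x 191 x 96 mm, loose, behind on the right. Origin: centre of its underside.
- timer: Bystander: small lab timer, 48 x 70 x 56 mm, loose, on the right. Origin: centre of its underside.
- petri: Bystander: petri dish, 60 mm across, 14 mm high, loose, on the right. Origin: centre of its underside.
- sample_a: Bystander: lidded sample container, 41 mm across, 59 mm high, loose, behind on the left. Origin: centre of its underside.
- sample_b: Bystander: lidded sample container like sample_a, standing near it. Origin: centre of its underside.
- tweezers: Bystander: steel tweezers, 140 mm long, loose, lying on the left. Origin: centre of the underside.

How it is judged:
By the outcome, as a careful person would: the job done as asked, in the order asked, and still so for the second after the job is handed in, with the robot touching nothing.
It also fails if it takes over 66 s, if anything falls off the work surface, if the arm or the gripper's body presses on something with over 40 N, if the wrist force passes 120 N, or if a joint passes its speed limit or range.

## Working session

There is one attempt and no reset: what is moved stays moved. The work goes in short steps, Python scripts to look and compute and a tool call to move; the robot and the scene stay as the last step left them, time stands still between calls to the robot, and variables do not carry over. Pictures are saved under pics/ and viewed, at most 10 in all, crops included, and the job is handed in when it is done.

Besides the shell and the picture viewer there is one more tool, called after "Request:" as a command line: name --pt "numbers of a row" for each row, then --argument value for the rest. jog_arm: Moves the arm, as the interface text tells. Its arguments: {"type":"object","properties":{"plan":{"type":"array"},"claw":{"type":"number"}},"required":["plan"]}

```bash
ls; mkdir -p pics; cat > h.py <<'E'
import numpy as np, cv2
from cell import state, cams, order, env
from scipy.spatial.transform import Rotation as R
def T_tool(s):
    T=np.eye(4);q=s["tcp_rot"];T[:3,:3]=R.from_quat([q[1],q[2],q[3],q[0]]).as_matrix();T[:3,3]=s["eef_pos"];return T
def grab(name):
    s=state();im=cams.get_image(name)
    im["T"]=np.array(im["world_from_camera"]) if "world_from_camera" in im else T_tool(s)@np.array(im["T_tool_cam"])
    h=im["color"].shape[0];f=h/2/np.tan(np.radians(im["vertical_fov"])/2)
    im["K"]=np.array([[f,0,im["cx"]],[0,f,im["cy"]],[0,0,1]]);im["D"]=np.array(im["dist"],float);return im
def ray(im,uv):
    p=cv2.undistortPoints(np.array(uv,float).reshape(-1,1,2),im["K"],im["D"]).reshape(-1,2)
    d=np.c_[p,np.ones(len(p))]@im["T"][:3,:3].T
    return im["T"][:3,3],d
def onplane(im,uv,z):
    o,d=ray(im,uv);return o+d*((z-o[2])/d[:,2])[:,None]
def cloud(im):
    h,w=im["range_z"].shape;u,v=np.meshgrid(np.arange(w),np.arange(h))
    o,d=ray(im,np.stack([u,v],-1).reshape(-1,2));P=o+d*im["range_z"].reshape(-1,1)
    P[im["range_z"].ravel()==0]=np.nan;return P.reshape(h,w,3)
def save(im,n,up=1):cv2.imwrite("pics/"+n,cv2.cvtColor(im["color"],cv2.COLOR_RGB2BGR))
E
python3 - <<'E'
from h import *
for n in("top","scene"):
    im=grab(n);save(im,n+"0.png");np.save(n+"0.npy",cloud(im));print(n,im["T"].round(3).tolist(),im["vertical_fov"],im["dist"])
s=state();print(s);print(env.tcp_to_grasp)
E
```

```text
pics
top [[0.016, -0.988, 0.154, 0.335], [-1.0, -0.016, -0.003, 0.02], [0.006, -0.154, -0.988, 1.372], [0.0, 0.0, 0.0, 1.0]] 46.66395612671576 [-0.12599305  0.          0.          0.          0.        ]
scene [[0.614, -0.582, 0.534, -0.164], [-0.789, -0.467, 0.399, -0.52], [0.018, -0.666, -0.746, 1.124], [0.0, 0.0, 0.0, 1.0]] 43.70400557159981 [0.03905723 0.         0.         0.         0.        ]
{'t': 0.1, 'joints': array([ 1.25100757e+00,  2.13277197e-01, -3.49109689e-02,  1.32346541e+00,
       -9.49045530e-06,  1.57076098e+00]), 'qd': array([-1.02549284e-03,  6.57039801e-04,  5.34962653e-03,  1.73061921e-03,
        6.29139530e-05,  3.74920430e-04]), 'joint_efforts': array([-7.26043509e-04, -6.87243462e+01,  4.87807703e+01,  1.20399185e-02,
       -4.13265309e-05, -4.04607931e-05]), 'eef_pos': array([0.15710647, 0.47441024, 0.23091438]), 'tcp_rot': array([-6.35656767e-05,  1.59196469e-01,  9.87246829e-01, -4.23910710e-04]), 'ft_force': array([ 0.42301446,  0.26388504, -0.28660386]), 'wrist_torque': array([-0.00055606,  0.03800003, -0.05774756]), 'grasp_force': 0.0, 'width': 0.08538638023349414}
0.0187
```

View pics/top0.png

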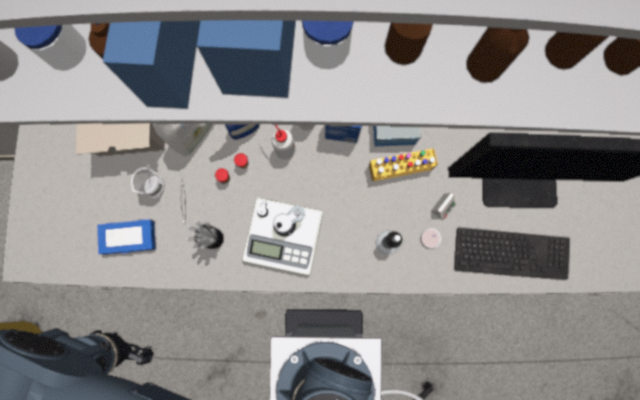

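View pics/scene0.png

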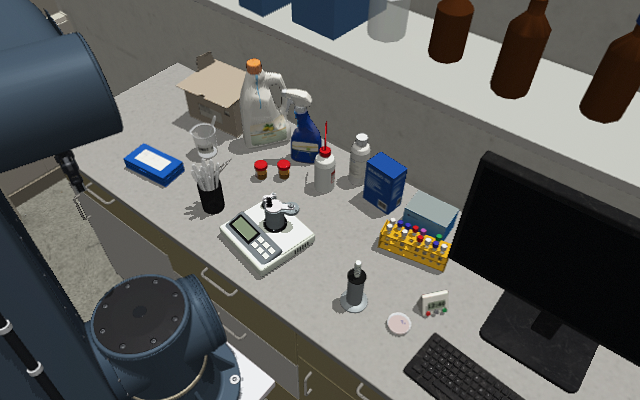

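The top view shows the meter at about (283,237), its tower at (287,222) and the brush cup at (390,241) on the right. The pot is on the left at (207,237). The scene view shows the knob near (268,200) and the brush at (356,285). Next I'll measure coarse positions.

```bash
python3 - <<'E'
from h import *
t=np.load("top0.npy");s=np.load("scene0.npy")
A=np.concatenate([t.reshape(-1,3),s.reshape(-1,3)])
def rep(n,c,r,z0,z1):
    m=(np.hypot(A[:,0]-c[0],A[:,1]-c[1])<r)&(A[:,2]>z0)&(A[:,2]<z1);P=A[m]
    print(n,len(P),P.mean(0).round(3) if len(P) else 0, P.min(0).round(3) if len(P) else 0,P.max(0).round(3) if len(P) else 0)
for uv in[(283,237),(288,222),(397,239),(388,241),(262,209),(207,237),(300,213)]:print(uv,t[uv[1],uv[0]].round(3))
c=t[222,288];b=t[239,397]
rep("towertop",c,.08,.108,.129);rep("knob",c,.08,.137,.16)
rep("brush>.17",b,.06,.17,.24);rep("collar",b,.08,.11,.121);rep("foot",b,.08,.006,.03)
# meter body orientation: points 0.03..0.085
m=(np.hypot(A[:,0]-c[0],A[:,1]-c[1])<.2)&(A[:,2]>.03)&(A[:,2]<.1)&(abs(A[:,1]-c[1])<.13)
print("meter rect",cv2.minAreaRect(A[m][:,:2].astype(np.float32)))
for n in("top","scene"):
    i=cv2.imread(f"pics/{n}0.png");cr=i[185:285,235:420] if n=="top" else i[185:320,215:380]
    cv2.imwrite(f"pics/{n}c.png",cv2.resize(cr,None,fx=4,fy=4,interpolation=2))
E
```

```text
(283, 237) [0.436 0.125 0.05 ]
(288, 222) [0.471 0.107 0.122]
(397, 239) [ 0.426 -0.181  0.172]
(388, 241) [ 0.425 -0.165  0.115]
(262, 209) [0.512 0.185 0.076]
(207, 237) [0.424 0.32  0.149]
(300, 213) [0.496 0.075 0.126]
towertop 898 [0.48  0.104 0.121] [0.444 0.062 0.109] [0.52  0.146 0.129]
knob 50 [0.463 0.131 0.148] [0.455 0.124 0.138] [0.47  0.139 0.154]
brush>.17 40 [ 0.43  -0.18   0.173] [ 0.423 -0.187  0.17 ] [ 0.437 -0.173  0.178]
collar 372 [ 0.428 -0.179  0.116] [ 0.405 -0.204  0.11 ] [ 0.455 -0.157  0.121]
foot 554 [ 0.421 -0.181  0.011] [ 0.349 -0.257  0.006] [ 0.5   -0.105  0.03 ]
meter rect ((0.4423653483390808, 0.128048375248909), (0.2024354189634323, 0.19185324013233185), 79.22472381591797)
```

View pics/scenec.png

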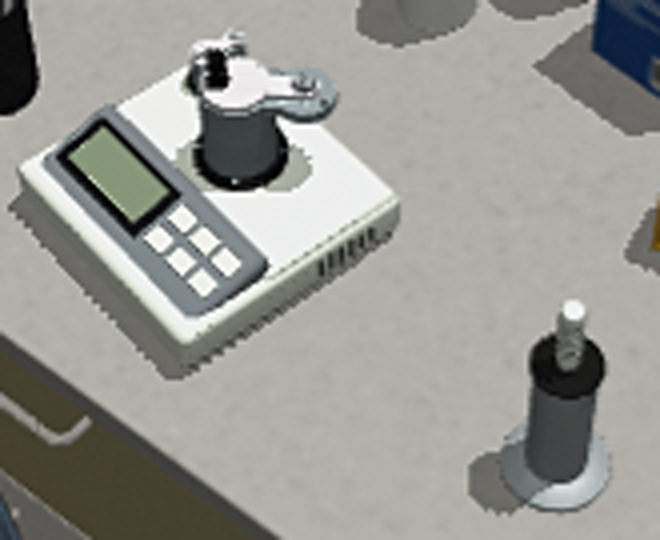

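The crop shows the cover closed with its black knob at crop (215,68), on the left rear of the tower. The ear with its pin is at (305,85), and the brush stands upright in its cup at (567,370). The knob is at about (0.463,0.131,0.148) and the brush at (0.428,-0.180), with heights matching the given sizes. I'll move over the meter for a close look.

Request:
jog_arm --pt "0 0 -4 0" --pt "-3.6 -2.5 -0.5 0" --pt "-3.6 -2.5 -0.5 0" --pt "-3.6 -2.5 -0.5 0" --pt "-3.6 -2.5 -0.5 0" --pt "-3.6 -2.5 -0.5 0" --pt "-3.6 -2.5 -0.5 0" --pt "-3.6 -2.5 -0.5 0" --pt "-3.6 -2.5 -0.5 0" --pt "-3.6 -2.5 -0.5 0" --pt "-3.6 -2.5 -0.5 0" --pt "0 0 0 0" --claw 30

```text
t: 1.3
eef_pos: [0.4225, 0.1205, 0.3212]
tcp_rot: [0.0, 0.162, 0.987, -0.0]
ft_force: [-1.2, -0.4, -0.3]
width: 0.0257
grasp_force: 0.0
```

```bash
python3 - <<'E'
from h import *
s=state();print(s["t"],s["eef_pos"],s["joints"].round(3),s["width"]);print(T_tool(s).round(3))
im=grab("wrist");print(np.array(im["T_tool_cam"]).round(3),im["vertical_fov"])
save(im,"w1.png");P=cloud(im);np.save("w1.npy",P)
c=im["color"].astype(int).sum(2)
z=P[...,2];near=np.hypot(P[...,0]-.463,P[...,1]-.131)<.03
m=near&(z>.138)&(z<.155);print("knob",m.sum(),P[m].mean(0).round(4),np.argwhere(m).mean(0)[::-1])
m=(np.hypot(P[...,0]-.48,P[...,1]-.104)<.08)&(z>.108)&(z<.13);print("top",m.sum(),P[m].mean(0),P[m].min(0),P[m].max(0))
E
```

```text
1.3 [0.42251207 0.12053729 0.32121246] [ 2.790e-01  9.000e-02  4.700e-02  1.527e+00 -1.000e-03  6.030e-01] 0.02568493976871383
[[-0.948  0.319  0.     0.423]
 [ 0.319  0.948 -0.001  0.121]
 [-0.    -0.001 -1.     0.321]
 [ 0.     0.     0.     1.   ]]
[[ 0.001 -0.962 -0.275  0.069]
 [ 1.     0.001  0.001  0.   ]
 [-0.001 -0.275  0.962 -0.143]
 [ 0.     0.     0.     1.   ]] 66.16174302843936
knob 138 [0.4634 0.1343 0.1476] [350.13768116 213.39130435]
top 2373 [0.48053792 0.10951239 0.12138142] [0.44580659 0.06576075 0.10818504] [0.51994284 0.15175959 0.12989877]
```

View pics/w1.png

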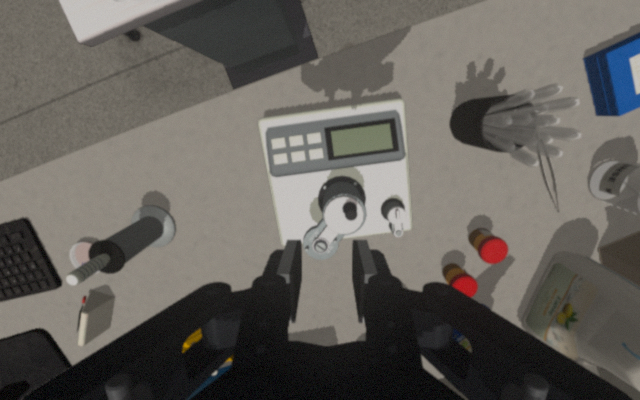

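The wrist view shows the knob at (350,209) on the disc at (344,213), the pin screw at (321,245) and the brush handle end at (72,280). I'll cast rays onto the known heights and check the distances.

```bash
python3 - <<'E'
from h import *
im=grab("wrist")
g=cv2.cvtColor(im["color"],cv2.COLOR_RGB2GRAY)
k=onplane(im,[(350,208)],.149)[0];p=onplane(im,[(321,245)],.129)[0];d=onplane(im,[(344,213)],.124)[0]
print("knob",k,"pin",p,"disc",d,np.hypot(*(k-p)[:2]),np.hypot(*(d-p)[:2]))
print("angle pin->knob",np.degrees(np.arctan2(k[1]-p[1],k[0]-p[0])))
print("brush top",onplane(im,[(72,280)],.172))
P=cloud(im);z=P[...,2]
m=(np.hypot(P[...,0]-.48,P[...,1]-.11)<.08)&(z>.136)&(z<.16);print("knob cloud",P[m].mean(0),P[m].min(0),P[m].max(0))
m=(z>.03)&(z<.07)&(np.hypot(P[...,0]-.44,P[...,1]-.128)<.16);print(cv2.minAreaRect(P[m][:,:2].astype(np.float32)))
# knob target in tool frame
T=T_tool(state());t=np.linalg.inv(T)@np.r_[k[:2],.135,1];print("knob in tool cm",100*t[:3],"T yaw y",np.degrees(np.arctan2(T[1,1],T[0,1])))
E
```

```text
knob [0.45568973 0.13785251 0.149     ] pin [0.49485768 0.09129515 0.129     ] disc [0.46721404 0.1288791  0.124     ] 0.060841725270083684 0.04665536996523044
angle pin->knob 130.07335225909523
brush top [[ 0.43086224 -0.17487365  0.172     ]]
knob cloud [0.46316311 0.13439312 0.14712679] [0.45805712 0.1278348  0.13711822] [0.47071467 0.14092866 0.15112984]
((0.44214171171188354, 0.13163986802101135), (0.2013801485300064, 0.18855847418308258), 79.07207489013672)
knob in tool cm [-2.88600709  2.49096396 18.59476101] T yaw y 71.53848671175572
```

Request:
jog_arm --pt "0 0 0 8.4" --pt "0 0 0 8.4" --pt "0 0 0 8.4" --pt "0 0 0 8.3" --pt "-1.0 3.8 2 0" --pt "0 0 4.5 0" --pt "0 0 4.5 0" --pt "0 0 3.5 0" --pt "0 0 0 0" --pt "0 0 0 0" --claw 40

```text
t: 2.4
eef_pos: [0.4559, 0.1405, 0.1773]
tcp_rot: [-0.0, 0.436, 0.9, -0.0]
ft_force: [-0.7, 0.5, 0.5]
width: 0.0344
grasp_force: 0.0
```

```bash
python3 - <<'E'
from h import *
s=state();T=T_tool(s);print(s["eef_pos"],T[:3,1])
im=grab("wrist");save(im,"w2.png")
P=cloud(im);z=P[...,2]
m=(np.hypot(P[...,0]-.46,P[...,1]-.135)<.02)&(z>.138)&(z<.155)
print(m.sum(),P[m].mean(0),P[m].min(0),P[m].max(0))
t=(np.c_[P[m],np.ones(m.sum())]@np.linalg.inv(T).T);print("tool mm",1000*t.mean(0)[:3],1000*t.min(0)[:3],1000*t.max(0)[:3])
E
```

```text
[0.45593191 0.14051341 0.17728564] [ 7.85306112e-01  6.19107641e-01 -1.97975743e-04]
442 [0.46374967 0.13564269 0.14737632] [0.45814694 0.12806196 0.13806989] [0.47143219 0.14121341 0.15110485]
tool mm [-8.67032879  3.129752   29.90717111] [-15.84234707  -3.536717    26.17917615] [-3.31432539  9.92695836 39.21377441]
```

View pics/w2.png

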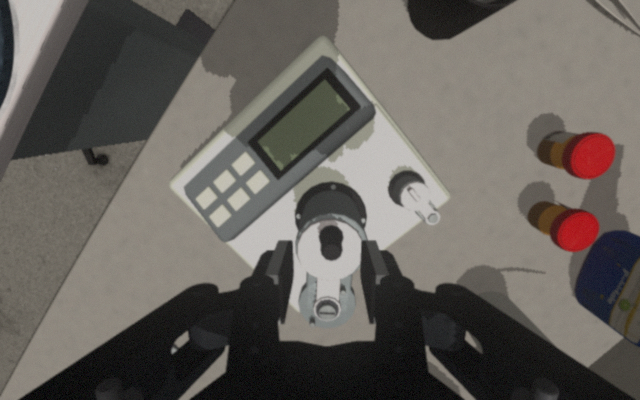

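The view shows the knob at (331,240), between the open fingers, and the pin at (327,305). I'll correct by 9 mm and 3 mm, descend, and start the arc.

Request:
jog_arm --pt "-0.9 0.3 1.0 0" --pt "0 0 2 0" --pt "0 0 1.5 0" --pt "0 0 0 0" --pt "-0.03 -0.6 0 -6" --pt "-0.03 -0.6 0 -6" --pt "-0.03 -0.6 0 -6" --pt "-0.03 -0.6 0 -6" --pt "-0.03 -0.6 0 -6" --pt "-0.03 -0.6 0 -6" --pt "0 0 0 0" --claw 40

```text
t: 3.55
eef_pos: [0.4453, 0.1048, 0.1326]
tcp_rot: [0.001, 0.137, 0.991, 0.0]
ft_force: [-0.1, -0.0, 0.0]
width: 0.0343
grasp_force: 0.0
```

```bash
python3 - <<'E'
from h import *
s=state();T=T_tool(s);print(s["eef_pos"],T[:3,0])
im=grab("wrist");save(im,"w3.png")
P=cloud(im);z=P[...,2]
t=(np.c_[P.reshape(-1,3),np.ones(z.size)]@np.linalg.inv(T).T).reshape(400,640,4)
m=(abs(t[...,0])<.035)&(abs(t[...,1])<.017)&(z>.136)&(z<.152);print(m.sum(),P[m].mean(0),"tool mm",1000*t[m].mean(0)[:3],1000*t[m].min(0)[:3],1000*t[m].max(0)[:3])
E
```

```text
[0.44533705 0.10479358 0.13261048] [-0.96245925  0.27142088 -0.00169998]
1023 [0.44472375 0.11033018 0.14625072] tool mm [  2.06983862   5.1738629  -13.63938946] [-11.71400213 -16.92801288 -19.36227888] [11.33920116 16.97004773 -3.41354093]
```

View pics/w3.png

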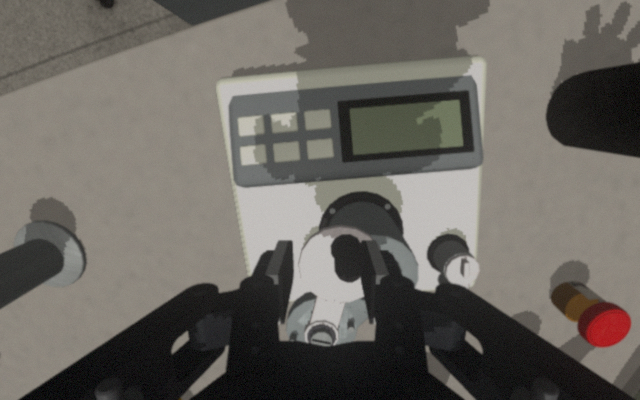

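The view shows the knob at (347,255) being pushed by the trailing finger, with the cover swinging and the well starting to show. I'll continue the arc.

Request:
jog_arm --pt "-0.03 -0.6 0 -6" --pt "-0.03 -0.6 0 -6" --pt "-0.03 -0.6 0 -6" --pt "-0.03 -0.6 0 -6" --pt "-0.03 -0.6 0 -6" --pt "-0.03 -0.6 0 -6" --pt "-0.03 -0.6 0 -6" --pt "-0.03 -0.6 0 -6" --pt "-0.03 -0.6 0 -6" --pt "-0.03 -0.6 0 -6" --pt "0 0 0 0"

```text
t: 4.7
eef_pos: [0.4593, 0.0493, 0.1318]
tcp_rot: [0.0, -0.375, 0.927, -0.0]
ft_force: [-0.5, 0.4, -0.5]
width: 0.0346
grasp_force: 0.0
```

Request:
jog_arm --pt "-0.02 -0.4 0 -4" --pt "-0.02 -0.4 0 -4" --pt "-0.02 -0.4 0 -4" --pt "-0.02 -0.4 0 -4" --pt "0 0 0 0"

```text
t: 5.2
eef_pos: [0.4717, 0.0399, 0.1316]
tcp_rot: [0.0, -0.5, 0.866, -0.0]
ft_force: [0.4, 0.7, 0.4]
width: 0.0344
grasp_force: 0.0
```

```bash
python3 - <<'E'
from h import *
s=state();T=T_tool(s);print(s["eef_pos"],T[:3,0],s["ft_force"],s["wrist_torque"],s["joints"].round(2))
im=grab("wrist");P=cloud(im);z=P[...,2]
t=(np.c_[P.reshape(-1,3),np.ones(z.size)]@np.linalg.inv(T).T).reshape(400,640,4)
m=(abs(t[...,0])<.035)&(abs(t[...,1])<.015)&(z>.136)&(z<.152);print(m.sum(),P[m].mean(0),"tool mm",1000*np.median(t[m],0)[:3])
E
```

```text
[0.47165843 0.03994937 0.13161066] [-5.00493714e-01 -8.65740133e-01 -2.53848512e-04] [0.36014401 0.70917825 0.37113637] [ 0.01607487  0.03278494 -0.01734165] [ 0.08  0.2  -0.31  1.06 -0.   -0.96]
791 [0.46087096 0.04003564 0.14681783] tool mm [  6.04287289   9.42344913 -17.17747623]
```

Request:
jog_arm --pt "-0.02 -0.4 0 -4" --pt "-0.02 -0.4 0 -4" --pt "0 0 0 0"

```text
t: 5.55
eef_pos: [0.4757, 0.0387, 0.1309]
tcp_rot: [-0.001, -0.56, 0.829, 0.004]
ft_force: [-19.6, 17.3, 13.3]
width: 0.0342
grasp_force: 12.3
```

Request:
jog_arm --pt "-0.02 -0.4 0 -4" --pt "0 0 0 0"

```text
t: 5.75
eef_pos: [0.4767, 0.0392, 0.1305]
tcp_rot: [-0.002, -0.589, 0.808, 0.007]
ft_force: [-38.7, 31.7, 23.8]
width: 0.0342
grasp_force: 23.6
```

Request:
jog_arm --pt "0 -0.3 0 0" --pt "0 0 0 0"

```text
t: 5.95
eef_pos: [0.4773, 0.0388, 0.1301]
tcp_rot: [-0.003, -0.588, 0.809, 0.008]
ft_force: [-54.3, 37.3, 33.2]
width: 0.0342
grasp_force: 31.9
```

The force shows the cover is at its stop. I'll back off inside the cage, lift, and go to the brush.

Request:
jog_arm --pt "0 1.0 0 0" --pt "0 0.6 0 0" --pt "0 0 0 0" --pt "0 0 -3 0" --pt "0 0 -4.5 0" --pt "0 0 -4.5 0" --pt "0 0 -4.5 0" --pt "0 0 0 0"

```text
t: 6.75
eef_pos: [0.4723, 0.0392, 0.3019]
tcp_rot: [0.004, -0.588, 0.809, -0.002]
ft_force: [0.5, -0.0, -1.1]
width: 0.0342
grasp_force: 0.0
```

Request:
jog_arm --pt "3.5 -0.6 0 0" --pt "3.5 -0.6 0 0" --pt "3.5 -0.6 0 0" --pt "3.5 -0.6 0 0" --pt "3.5 -0.6 0 0" --pt "3.5 -0.6 0 0" --pt "0 0 0 0" --claw 60

```text
t: 7.45
eef_pos: [0.4395, -0.1753, 0.296]
tcp_rot: [-0.0, -0.587, 0.81, -0.0]
ft_force: [1.0, 0.7, -0.4]
width: 0.0511
grasp_force: 0.0
```

```bash
python3 - <<'E'
from h import *
s=state();T=T_tool(s);print(s["eef_pos"],T[:3,0],s["ft_force"],s["joints"].round(2))
im=grab("wrist");save(im,"w4.png");P=cloud(im);z=P[...,2]
m=(np.hypot(P[...,0]-.43,P[...,1]+.178)<.04)
for a,b in((.165,.18),(.113,.119)):
    q=m&(z>a)&(z<b);print(q.sum(),P[q].mean(0),P[q].min(0),P[q].max(0))
im=grab("top");cv2.imwrite("pics/top2.png",cv2.resize(cv2.cvtColor(im["color"],cv2.COLOR_RGB2BGR)[185:285,235:420],None,fx=4,fy=4,interpolation=2))
E
```

```text
[ 0.4395248  -0.17529462  0.29604386] [-0.31165084 -0.95019616  0.00100887] [ 0.98255901  0.66303747 -0.39907611] [-0.38  0.16  0.06  1.47 -0.   -1.63]
236 [ 0.43129472 -0.18012507  0.17116325] [ 0.42398347 -0.18673094  0.16512891] [ 0.43912199 -0.17180912  0.17378556]
1103 [ 0.43084702 -0.18205917  0.11610393] [ 0.40845875 -0.20208567  0.11327616] [ 0.45474122 -0.15598389  0.11856626]
```

View pics/w4.png

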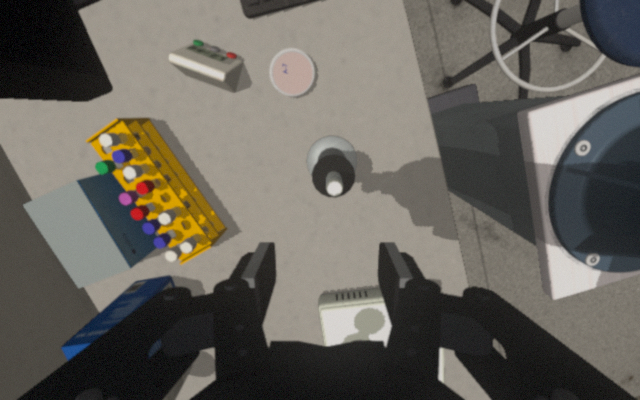

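The view shows the brush upright, its handle top at (334,187) over the cup, with clearance all round. The measured axis is (0.431,-0.180). I'll descend and grip.

Request:
jog_arm --pt "0.7 0.6 3 0" --pt "0 0 4 0" --pt "0 0 4 0" --pt "0 0 3.3 0" --pt "0 0 2 0" --pt "0 0 0 0"

```text
t: 8.15
eef_pos: [0.4308, -0.1752, 0.1311]
tcp_rot: [-0.001, -0.589, 0.808, 0.002]
ft_force: [-0.9, -0.1, 0.8]
width: 0.0515
grasp_force: 0.0
```

Request:
jog_arm --pt "0 0 0 0" --pt "0 0 0 0" --pt "0 0 0 0" --pt "0 0 0 0" --pt "0 0 0 0" --pt "0 0 0 0" --claw 0

```text
t: 8.75
eef_pos: [0.433, -0.1768, 0.1347]
tcp_rot: [0.001, -0.589, 0.808, -0.001]
ft_force: [-0.8, 2.3, 8.4]
width: 0.0145
grasp_force: 58.3
```

View pics/top2.png

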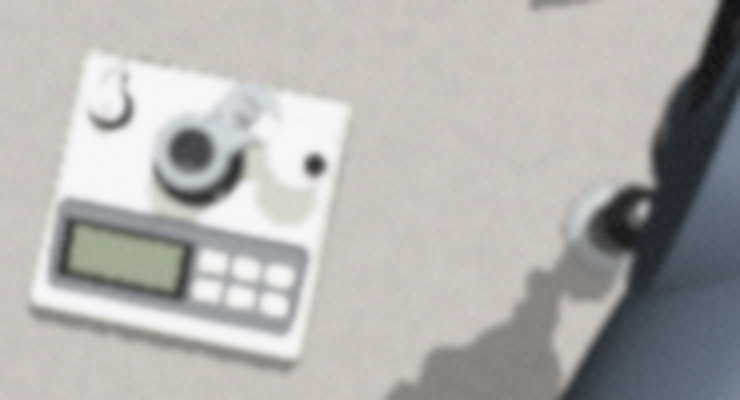

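The top crop shows the well open at (190,150), the cover aside with its knob at (315,165), and the fibre cover undisturbed at (110,105). The brush is gripped at 58 N. I'll lift it straight up and locate the well.

Request:
jog_arm --pt "0 0 -1.5 0" --pt "0 0 -2 0" --pt "0 0 -2 0" --pt "0 0 -2 0" --pt "0 0 -2 0" --pt "0 0 -2 0" --pt "0 0 -2 0" --pt "0 0 -2 0" --pt "0 0 -2 0" --pt "0 0 0 0"

```text
t: 9.75
eef_pos: [0.4329, -0.177, 0.3112]
tcp_rot: [0.001, -0.589, 0.808, -0.002]
ft_force: [0.3, 0.2, -1.8]
width: 0.0147
grasp_force: 58.5
```

```bash
cat > well.py <<'E'
from h import *
def fit(P):
    x,y=P[:,0],P[:,1];a=np.linalg.lstsq(np.c_[2*x,2*y,np.ones(len(x))],x*x+y*y,rcond=None)[0]
    return a[:2],np.sqrt(a[2]+a[0]**2+a[1]**2)
for n in("top","scene","wrist"):
    im=grab(n);P=cloud(im);z=P[...,2];g=cv2.cvtColor(im["color"],cv2.COLOR_RGB2GRAY)
    q=(np.hypot(P[...,0]-.466,P[...,1]-.126)<.036)&(z>.112)&(z<.1215)
    # bore edge and ring outer edge by hull
    if q.sum()<20: print(n,"few",q.sum());continue
    hull=cv2.convexHull(P[q][:,:2].astype(np.float32))[:,0]
    print(n,q.sum(),"mean",P[q].mean(0).round(4),"minEncl",cv2.minEnclosingCircle(hull),"rect",cv2.minAreaRect(hull))
    # dark bore blob: pixels whose ray at z=.118 lies near centre and depth below
    h,w=z.shape;u,v=np.meshgrid(np.arange(w),np.arange(h));W=onplane(im,np.stack([u,v],-1).reshape(-1,2),.118).reshape(h,w,3)
    b=(np.hypot(W[...,0]-.466,W[...,1]-.126)<.026)&(z<.112)&~np.isnan(z)
    l=cv2.connectedComponents(b.astype(np.uint8))[1]
    for k in range(1,l.max()+1):
        B=l==k
        if B.sum()>15: print("  blob",B.sum(),W[B].mean(0).round(4),"extent",np.ptp(W[B],axis=0).round(4))
E
python3 - <<'E'
exec(open("well.py").read())
s=state();print(s["eef_pos"],s["width"],s["ft_force"])
im=grab("top");t=onplane(im,[(282.5,222.5)],.118);print(t)
P=cloud(grab("wrist"))
z=P[...,2];T=T_tool(s);q=(np.hypot(P[...,0]-.432,P[...,1]+.179)<.02)
t=(np.c_[P.reshape(-1,3),np.ones(z.size)]@np.linalg.inv(T).T).reshape(400,640,4)
q=(np.hypot(t[...,0],t[...,1])<.03)&(t[...,2]>.015)&(t[...,2]<.14)
for a in range(0,140,10):
    r=q&(t[...,2]*1000>a)&(t[...,2]*1000<a+10)
    if r.sum()>10:print(a,r.sum(),(1000*t[r].min(0)[:2]).round(1),(1000*t[r].max(0)[:2]).round(1))
E
```

```text
top 197 mean [0.4712 0.1192 0.1167] minEncl ((0.47105762362480164, 0.11918552219867706), 0.02842308022081852) rect ((0.4705265462398529, 0.11978492885828018), (0.050455491989851, 0.054884664714336395), 29.782405853271484)
  blob 105 [0.4694 0.1214 0.118 ] extent [0.0302 0.0302 0.    ]
  blob 39 [0.4537 0.1408 0.118 ] extent [0.0352 0.0335 0.    ]
scene 172 mean [0.4732 0.1204 0.1181] minEncl ((0.474649578332901, 0.12242873758077621), 0.029999954625964165) rect ((0.4741138815879822, 0.12392330914735794), (0.05509216710925102, 0.0541115440428257), 41.00122833251953)
  blob 21 [0.4492 0.1391 0.118 ] extent [0.024  0.0284 0.    ]
  blob 60 [0.4715 0.1243 0.118 ] extent [0.0247 0.025  0.    ]
wrist few 0
[ 0.43194081 -0.17659045  0.30802878] 0.014335726621429585 [-0.06236593 -0.3086228  -0.33673831]
[[0.47012474 0.12227857 0.118     ]]
10 2691 [ -4.8 -23. ] [26.1 23.5]
20 131 [ -4.7 -23.1] [25.9 23. ]
60 105 [ 11.2 -10.5] [17.2 11. ]
70 147 [  7.8 -14.7] [18.1 14.9]
80 97 [  5.8 -14.6] [18.  14.8]
90 85 [  3.1 -15.7] [18.1 15.3]
100 92 [  3.9 -15.4] [17.6 15.1]
110 51 [ -0.5 -15.4] [18.3 16. ]
```

The brush axis sits 2.7 mm along tool x from the TCP, with the tip 122 mm below it. The well is at about (0.471,0.122), with a bore extent of 30 mm, so it matches. I'll carry the brush past the tower so the wrist camera sees the well.

Request:
jog_arm --pt "-3 0.5 0 0" --pt "-3.3 0.5 0 0" --pt "-3.3 0.5 0 0" --pt "-3.3 0.5 0 0" --pt "-3.3 0.5 0 0" --pt "-3.3 0.5 0 0" --pt "-3.3 0.5 0 0" --pt "-3.3 0.5 0 0" --pt "-3.3 0.5 0 0" --pt "-3.3 0.5 0 0" --pt "-3 0.5 0 0" --pt "0 0 0 0"

```text
t: 11.2
eef_pos: [0.4887, 0.1829, 0.3071]
tcp_rot: [-0.001, -0.59, 0.807, 0.001]
ft_force: [0.3, -0.8, -0.5]
width: 0.0143
grasp_force: 58.5
```

```bash
python3 - <<'E'
exec(open("well.py").read().replace('("top","scene","wrist")','("wrist",)'))
s=state();T=T_tool(s);print(s["eef_pos"],T[:3,0].round(3));save(im,"w5.png")
E
```

```text
wrist 1437 mean [0.4745 0.1221 0.118 ] minEncl ((0.47291049361228943, 0.12166909873485565), 0.02991260215640068) rect ((0.47446584701538086, 0.12439514696598053), (0.051450762897729874, 0.05602177232503891), 55.50731658935547)
  blob 331 [0.4493 0.1265 0.118 ] extent [0.0289 0.0518 0.    ]
  blob 717 [0.4726 0.1249 0.118 ] extent [0.0309 0.0311 0.    ]
[0.48861506 0.18133633 0.30727019] [-0.304 -0.953  0.001]
```

View pics/w5.png

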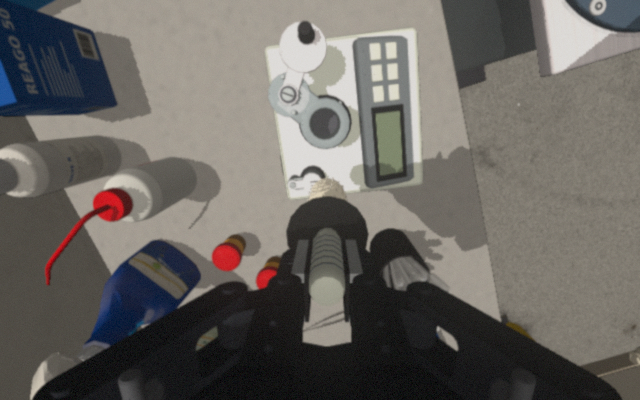

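The view shows the well open at (326,122), the cover fully aside with its knob at (306,33), and the brush head at (325,188). The well by wrist is (0.4726,0.1249), which agrees with the other views. I'll move over it and enter.

Request:
jog_arm --pt "2 0 0 0" --pt "2 -0.1 0 0" --pt "1.7 -0.1 0 0" --pt "0 0 0 0" --pt "0 0 1.5 0" --pt "0 0 1.5 0" --pt "0 0 1.5 0" --pt "0 0 1.5 0" --pt "0 0 1.2 0" --pt "0 0 0 0"

```text
t: 12.25
eef_pos: [0.4727, 0.1249, 0.235]
tcp_rot: [-0.001, -0.589, 0.808, 0.0]
ft_force: [0.1, 0.0, 0.1]
width: 0.0144
grasp_force: 58.6
```

Request:
jog_arm --pt "0 0 1.2 0" --pt "0 0 1.2 0" --pt "0 0 1.2 0" --pt "0 0 1.2 0" --pt "0 0 0.5 0" --pt "0 0 0 0"

```text
t: 12.85
eef_pos: [0.4729, 0.1251, 0.1825]
tcp_rot: [-0.001, -0.589, 0.808, 0.0]
ft_force: [0.1, -0.1, -0.5]
width: 0.0148
grasp_force: 58.6
```

Request:
jog_arm --pt "0 0 0.3 0" --pt "0 0 0 0"

```text
t: 13.05
eef_pos: [0.4735, 0.1252, 0.1804]
tcp_rot: [0.0, -0.589, 0.808, -0.0]
ft_force: [-0.3, 0.8, -0.7]
width: 0.015
grasp_force: 58.6
```

Request:
jog_arm --pt "0 0 0.2 0" --pt "0 0 0 0"

```text
t: 13.25
eef_pos: [0.4734, 0.1252, 0.1783]
tcp_rot: [0.0, -0.589, 0.808, -0.0]
ft_force: [-0.0, 1.0, -1.1]
width: 0.0144
grasp_force: 58.6
```

Request:
jog_arm --pt "0 0 0.2 0" --pt "0 0 0 0"

```text
t: 13.45
eef_pos: [0.4733, 0.1252, 0.1761]
tcp_rot: [-0.0, -0.589, 0.808, 0.0]
ft_force: [0.7, 1.3, -0.2]
width: 0.0145
grasp_force: 58.6
```

Request:
jog_arm --pt "0 0 0.2 0" --pt "0 0 0 0"

```text
t: 13.65
eef_pos: [0.4733, 0.1252, 0.174]
tcp_rot: [-0.0, -0.589, 0.808, 0.0]
ft_force: [0.9, -1.0, -0.7]
width: 0.0145
grasp_force: 58.6
```

Request:
jog_arm --pt "0 0 0.1 0" --pt "0 0 0 0"

```text
t: 13.85
eef_pos: [0.4733, 0.1252, 0.1732]
tcp_rot: [-0.0, -0.589, 0.808, 0.0]
ft_force: [0.4, -0.4, -1.2]
width: 0.0144
grasp_force: 58.6
```

Request:
jog_arm --pt "0 0 0.1 0" --pt "0 0 0 0"

```text
t: 14.05
eef_pos: [0.4736, 0.1253, 0.1727]
tcp_rot: [0.0, -0.589, 0.808, -0.0]
ft_force: [-0.2, 0.1, 4.7]
width: 0.0139
grasp_force: 59.1
```

Request:
jog_arm --pt "0 0 0.1 0" --pt "0 0 0 0"

```text
t: 14.25
eef_pos: [0.4741, 0.1255, 0.1726]
tcp_rot: [0.001, -0.589, 0.808, -0.0]
ft_force: [-3.3, -1.0, 16.9]
width: 0.0143
grasp_force: 60.7
```

It touched the floor lightly. Now up to near the mouth, then the second stroke.

Request:
jog_arm --pt "0 0 -1.3 0" --pt "0 0 -1.3 0" --pt "0 0 -1.3 0" --pt "0 0 -1.3 0" --pt "0 0 -1.3 0" --pt "0 0 0 0"

```text
t: 14.85
eef_pos: [0.4741, 0.1254, 0.2377]
tcp_rot: [0.001, -0.589, 0.808, -0.0]
ft_force: [0.8, 1.0, -0.7]
width: 0.0143
grasp_force: 58.8
```

Request:
jog_arm --pt "0 0 1.2 0" --pt "0 0 1.2 0" --pt "0 0 1.2 0" --pt "0 0 1.2 0" --pt "0 0 0.9 0" --pt "0 0 0.3 0" --pt "0 0 0.2 0" --pt "0 0 0.1 0" --pt "0 0 0 0"

```text
t: 15.75
eef_pos: [0.4736, 0.1253, 0.1736]
tcp_rot: [0.0, -0.589, 0.808, -0.0]
ft_force: [-0.3, -0.2, 0.2]
width: 0.0144
grasp_force: 58.8
```

Request:
jog_arm --pt "0 0 0.1 0" --pt "0 0 0 0"

```text
t: 15.95
eef_pos: [0.4737, 0.1253, 0.1727]
tcp_rot: [0.0, -0.589, 0.808, -0.0]
ft_force: [-0.1, -0.0, 2.3]
width: 0.0145
grasp_force: 59.3
```

The second stroke reached the floor with a light touch. I'll lift out and return to the cup.

Request:
jog_arm --pt "0 0 -1.5 0" --pt "0 0 -2 0" --pt "0 0 -2 0" --pt "0 0 -2 0" --pt "0 0 -2 0" --pt "0 0 -2 0" --pt "0 0 -2 0" --pt "0 0 0 0"

```text
t: 16.75
eef_pos: [0.4742, 0.1254, 0.3096]
tcp_rot: [0.002, -0.589, 0.808, -0.001]
ft_force: [0.5, -0.6, -1.8]
width: 0.0145
grasp_force: 58.8
```

Request:
jog_arm --pt "3 -0.54 0 0" --pt "3 -0.54 0 0" --pt "3 -0.54 0 0" --pt "3 -0.54 0 0" --pt "3 -0.54 0 0" --pt "3 -0.54 0 0" --pt "3 -0.54 0 0" --pt "3 -0.54 0 0" --pt "3 -0.54 0 0" --pt "0 0 0 0" --pt "0 0 0 0"

```text
t: 17.85
eef_pos: [0.4367, -0.147, 0.3067]
tcp_rot: [-0.0, -0.588, 0.809, 0.0]
ft_force: [0.5, 1.0, -0.6]
width: 0.0142
grasp_force: 58.8
```

```bash
python3 - <<'E'
from h import *
s=state();T=T_tool(s);print(s["eef_pos"],T[:3,0].round(3))
for n in("wrist","top","scene"):
    im=grab(n);P=cloud(im);z=P[...,2]
    m=(np.hypot(P[...,0]-.431,P[...,1]+.179)<.045)
    for a,b in((.003,.012),(.108,.116)):
        q=m&(z>a)&(z<b)
        if q.sum()>8:print(n,q.sum(),P[q].mean(0).round(4),cv2.minEnclosingCircle(P[q][:,:2].astype(np.float32)))
E
```

```text
[ 0.43672772 -0.14700052  0.30666734] [-0.307 -0.952 -0.   ]
wrist 1177 [ 0.4281 -0.187   0.0085] ((0.4315686523914337, -0.17909565567970276), 0.036011531949043274)
wrist 351 [ 0.4316 -0.1792  0.1119] ((0.431591272354126, -0.178925558924675), 0.020398663356900215)
top 48 [ 0.4338 -0.1518  0.0065] ((0.43647658824920654, -0.1549827754497528), 0.023282554000616074)
scene 320 [ 0.421  -0.1845  0.0073] ((0.43109551072120667, -0.1788843870162964), 0.045071110129356384)
scene 92 [ 0.4312 -0.1786  0.1121] ((0.43131640553474426, -0.17819277942180634), 0.0216059647500515)
```

The cup rim is at (0.4315,-0.179), unmoved. I'll align and lower.

Request:
jog_arm --pt "1.5 -0.3 0 0" --pt "1.4 -0.2 0 0" --pt "0 0 2 0" --pt "0 0 2 0" --pt "0 0 1 0" --pt "0 0 0 0"

```text
t: 18.6
eef_pos: [0.4323, -0.1756, 0.2564]
tcp_rot: [-0.001, -0.589, 0.808, 0.001]
ft_force: [-0.2, -0.7, -1.1]
width: 0.0142
grasp_force: 58.8
```

Request:
jog_arm --pt "0 0 1.5 0" --pt "0 0 1.5 0" --pt "0 0 1.5 0" --pt "0 0 1.5 0" --pt "0 0 1.5 0" --pt "0 0 1.5 0" --pt "0 0 1.5 0" --pt "0 0 0.5 0" --pt "0 0 0 0"

```text
t: 19.5
eef_pos: [0.433, -0.1758, 0.1476]
tcp_rot: [-0.0, -0.589, 0.808, 0.0]
ft_force: [-0.2, 0.7, -0.4]
width: 0.0144
grasp_force: 58.8
```

Request:
jog_arm --pt "0 0 0.5 0" --pt "0 0 0.4 0" --pt "0 0 0 0"

```text
t: 19.8
eef_pos: [0.4328, -0.1758, 0.1381]
tcp_rot: [-0.0, -0.589, 0.808, 0.0]
ft_force: [-0.9, -0.2, -0.6]
width: 0.0143
grasp_force: 58.8
```

Request:
jog_arm --pt "0 0 0.2 0" --pt "0 0 0 0"

```text
t: 20.0
eef_pos: [0.4329, -0.1759, 0.1362]
tcp_rot: [-0.0, -0.589, 0.808, 0.0]
ft_force: [0.4, -0.2, -0.6]
width: 0.0141
grasp_force: 58.8
```

Request:
jog_arm --pt "0 0 0.15 0" --pt "0 0 0 0"

```text
t: 20.2
eef_pos: [0.4329, -0.1759, 0.1348]
tcp_rot: [0.0, -0.589, 0.808, -0.0]
ft_force: [0.3, 0.1, -0.5]
width: 0.0143
grasp_force: 59.2
```

Request:
jog_arm --pt "0 0 0.1 0" --pt "0 0 0 0"

```text
t: 20.4
eef_pos: [0.4333, -0.176, 0.1347]
tcp_rot: [0.0, -0.589, 0.808, -0.001]
ft_force: [-3.6, 0.7, 14.5]
width: 0.0145
grasp_force: 60.7
```

Request:
jog_arm --pt "0 0 0.05 0" --pt "0 0 0 0"

```text
t: 20.6
eef_pos: [0.4334, -0.1761, 0.1347]
tcp_rot: [0.001, -0.589, 0.808, -0.001]
ft_force: [-6.3, 1.6, 22.0]
width: 0.0144
grasp_force: 61.5
```

The collar is on the rim. I'll ease off, open the claw and retreat.

Request:
jog_arm --pt "0 0 -0.1 0" --pt "0 0 0 0" --pt "0 0 0 0" --pt "0 0 0 0" --pt "0 0 0 0" --pt "0 0 0 0" --claw 60

```text
t: 21.2
eef_pos: [0.4328, -0.1759, 0.1342]
tcp_rot: [-0.0, -0.589, 0.808, 0.0]
ft_force: [1.0, 0.6, 0.1]
width: 0.0514
grasp_force: 0.0
```

Request:
jog_arm --pt "0 0 -2 0" --pt "0 0 -3 0" --pt "0 0 -3 0" --pt "0 0 -4 0" --pt "0 0 -4 0" --pt "0 0 0 0" --pt "0 0 0 0"

```text
t: 21.9
eef_pos: [0.4333, -0.176, 0.2947]
tcp_rot: [0.0, -0.589, 0.808, -0.001]
ft_force: [-0.6, 0.1, 0.0]
width: 0.0515
grasp_force: 0.0
```

```bash
python3 - <<'E'
from h import *
im=grab("wrist");save(im,"w6.png");P=cloud(im);z=P[...,2]
m=(np.hypot(P[...,0]-.43,P[...,1]+.178)<.04)
for a,b in((.165,.18),(.105,.123)):
    q=m&(z>a)&(z<b);print(q.sum(),P[q].mean(0).round(4),P[q].min(0).round(4),P[q].max(0).round(4))
im=grab("scene");c=cv2.cvtColor(im["color"],cv2.COLOR_RGB2BGR)[185:320,215:380];cv2.imwrite("pics/end.png",cv2.resize(c,None,fx=4,fy=4,interpolation=2))
E
```

```text
232 [ 0.4323 -0.1796  0.1713] [ 0.425  -0.1861  0.165 ] [ 0.44   -0.1715  0.1741]
1088 [ 0.4316 -0.1819  0.1161] [ 0.4095 -0.2017  0.1137] [ 0.4557 -0.1561  0.1185]
```

View pics/end.png

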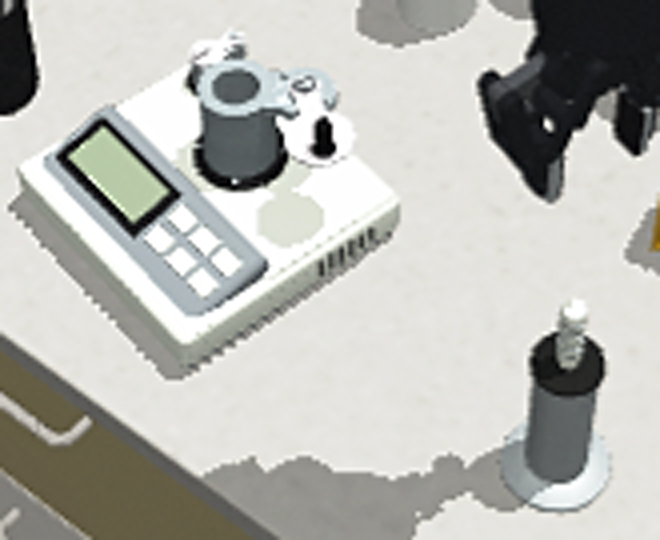

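The view shows the brush upright in its cup at (567,370), with the collar flat at the same height as at the start. The well is open at (237,85) and the cover is aside at (320,135).

```bash
python3 -c "
from cell import order;print(order.close_job())"
```

```text
the job is handed in; nothing more can be done
None
```

The job is handed in: the dust cover is at its open stop, the well had two full strokes that each touched the floor lightly, and the brush is back in its cup with its collar on the rim and the well open. It took about 22 s of the 66 s; the fibre cover and tower area looked undisturbed in the views I took, and I did not check the other bench items separately.

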